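Screw the knobs into the pigment-tin lids and close the tins

ROBOT

A 6-joint arm with a two-finger parallel gripper is mounted at the origin on the work surface. World frame = base frame: x ahead of the robot, y to its left, z up, the work surface at z = 0. Lengths are in mm, angles in rad, forces in N, time in s.
With the tool pointing down it reaches from about 425 to 1125 mm from the base axis. Payload 14.9 kg.
Tool frame: the origin (TCP) lies midway between the tips of the shut fingers; the grasp point (between the pads) lies r.grasp_offset behind it (r.grasp_offset is the distance from the TCP to the grasp point, in mm); z points along the fingers, y is the line along which they close (so a half turn about z gives the same grasp; the last joint's range is limited). The gripper opens to 91 mm and grips with 3 to 60 N. Pads are 32 mm wide; open, the fingers measure 118 mm over their backs; the gripper's body (76 mm by 178 mm) begins 60 mm behind the grasp point.
Start: joints at [-1.189, 0.379, 1.734, -0, 1.028, -0.033], TCP at [282.102, -640.653, 213.932] pointing down, gripper open.
Joint ranges: [-2.77, 2.77], [-0.74, 2.19], [0, 2.66], [-1.06, 4.2], [0.31, 2.87], [-3.08, 3.08]. Speed limits (rad/s): [1.89, 1.89, 2.39, 3.14, 3.14, 3.14].

INTERFACE

Orientations are given as a 3x3 rotation matrix whose columns are the frame's x, y, z axes.
In Python, from station import r gives the robot as it stands.
- The arm moves only by the tool jog_arm, never from a script. Its argument "commands" is text: rows parted by semicolons, each of 4 numbers parted by spaces: the shift along the tool's x, y, z in m, then the turn about the tool's z in rad. A call has 1 to 8 rows; each row shifts and turns the commanded pose from where the row before left it, along the tool's axes as they then stand; what a row does not reach is not made up. A row lasts 1/8 s, in which the tool goes at most 62.5 mm and 10.7 degrees, less where a joint would pass 70% of its speed; a pose out of reach is approached as far as the arm can. A call is refused whole if a number of a shift passes 0.0625 or a number of a turn 0.188, either way. A call with a gripper value outside its range is refused whole. "claw" is the finger opening in m, from 0 to 0.0912, set as the call begins (left out, the last holds). The fingers move at their own pace and stop on an object; the grip force is fixed at half the most. Time passes only in rows, so rows that do not move let the fingers close. It gives the time, the measured TCP pose, the force, the opening and the grip force at its end, in the units of the state.
- r.sense(): the state, without advancing time (a new reading comes with each control period).
- r.grab_frame(name): name is "side" or "top" or "wrist"; returns a dict with "color" (480x640x3 uint8, blue, green, red), "depth" (480x640 float32, mm along the optical axis (not along the pixel's ray), 0 where there is no reading), "intrinsics" (3x3 intrinsics, pixels), "eye" and "orientation" of the camera in the world; the wrist camera has in their place "T_tool_cam" (4x4, takes a point from camera to tool coordinates, whose origin is the TCP and whose axes are the flange's). Camera axes: x right, y down, z forward; pixel columns grow to the right and rows downward; lengths in mm; the calibration is good to about 2 mm. The wrist camera is an equidistant fisheye: a pixel r from the principal point sees the ray r / f radians off the axis. A picture is of the moment at which its call begins: read the wrist's pose just before it.
- r.close_job(): hands the job in; it is judged then, once.
The state is a dict: "time_s": time; "joint_positions": joint angles; "joint_vel": joint speeds; "tau": joint torques, N m; "ee_pos": TCP position; "tool_rot": TCP orientation; "ft_force": force on the tool from outside, world axes, zero at the start; "torque": the same for the moment, N m; "grip_width": finger opening in mm; "grasp_force": force on a finger pad.
Only numpy, scipy, OpenCV 4.12 (cv2) and the standard library are available. Lean on these libraries where they do the work, as an engineer would, in place of code of your own. Each camera call takes 0.05 s, during which the arm holds its last target. There are 200 camera calls.

TASK

The lids in the fixture still need their knobs: tighten the fixture's knurled thumbscrew until it seats and every lid is held, then screw each knob home into its lid, pressing it down firmly while turning clockwise so that its wood screw bites. When all are home, slacken the thumbscrew again before taking any lid out, and put every lid on the tin with the same colour, seated and level; leave the other things on the bench alone.

Things in the scene. Friction and masses are not known exactly. Their poses are not given: they have to be found in the camera images.
- fixture: The batch fixture, a plywood plate 345 x 215 x 12 mm fixed to the bench, with three lid places in a row along its x axis, 104 mm apart. On its -y side are wooden V stops (tops 38 mm above the bench at most), on its +y side an aluminium jaw bar with one sprung rubber pad per place. Origin: on the bench under the middle place; z up.
- clamp_head (a point): Centre of the knurled steel head of the clamp's thumbscrew: diameter 40 mm, 25 mm high, its axis upright, its centre 54 mm above the bench; below it the steel clamp body (70 x 46 mm) reaches to 34 mm above the bench. It turns on the spot, it does not rise or sink.
- clamp_screw (a joint): Turn of the clamp's thumbscrew in rad: 0 fully slack, grows as it is turned clockwise seen from above, firm stop at 2.0. Each rad moves the jaw 4 mm; its pads meet the lids at about 1 rad, then the torque rises from 0.22 to about 0.35 N m as their springs give (12 N each at the stop). It stays where it is left.
- lid_red: Round beech lid with a ring of brick-red paint on top: a disc of diameter 92 mm, 14 mm thick, over a plug of diameter 70 mm, 8 mm high, that goes inside the tin's mouth. Origin: centre of the plug's underside; z up; the top is 22 mm above it. 0.2 kg with its knob. At the start it lies plug down in one of the fixture's places (origin 12 mm above the bench), or is absent.
- grip_red (a point): Middle of the red lid's turned wooden knob, upright on the lid's axis: neck of diameter 28 mm, foot collar (diameter 36 mm, top 19 mm below this point), head (diameter 35 mm, from 20 to 33 mm above this point). It is 52 mm above the lid's origin while the knob stands proud, 46 mm when home. It turns with the knob. A lid can be carried by its knob.
- sink_red (a joint): How far the red lid's knob is screwed down, in m: 0 standing proud, screw tip in its pilot hole (6 mm gap between collar and lid); 0.006 home, collar flat on the lid. Clockwise from above, 8 mm a turn (1.27 mm a rad), 0.2 N m. It cuts only while pressed down with over 12 N (15 to 25 is good), all the way; with less it just spins. Pressing alone does nothing. It does not back out by itself.
- lid_blue: Round beech lid with a ring of blue paint on top: a disc of diameter 92 mm, 14 mm thick, over a plug of diameter 70 mm, 8 mm high, that goes inside the tin's mouth. Origin: centre of the plug's underside; z up; the top is 22 mm above it. 0.2 kg with its knob. At the start it lies plug down in one of the fixture's places (origin 12 mm above the bench), or is absent.
- grip_blue (a point): Middle of the blue lid's turned wooden knob, upright on the lid's axis: neck of diameter 28 mm, foot collar (diameter 36 mm, top 19 mm below this point), head (diameter 35 mm, from 20 to 33 mm above this point). It is 52 mm above the lid's origin while the knob stands proud, 46 mm when home. It turns with the knob. A lid can be carried by its knob.
- sink_blue (a joint): How far the blue lid's knob is screwed down, in m: 0 standing proud, screw tip in its pilot hole (6 mm gap between collar and lid); 0.006 home, collar flat on the lid. Clockwise from above, 8 mm a turn (1.27 mm a rad), 0.2 N m. It cuts only while pressed down with over 12 N (15 to 25 is good), all the way; with less it just spins. Pressing alone does nothing. It does not back out by itself.
- lid_ochre: Round beech lid with a ring of yellow-ochre paint on top: a disc of diameter 92 mm, 14 mm thick, over a plug of diameter 70 mm, 8 mm high, that goes inside the tin's mouth. Origin: centre of the plug's underside; z up; the top is 22 mm above it. 0.2 kg with its knob. At the start it lies plug down in one of the fixture's places (origin 12 mm above the bench), or is absent.
- grip_ochre (a point): Middle of the ochre lid's turned wooden knob, upright on the lid's axis: neck of diameter 28 mm, foot collar (diameter 36 mm, top 19 mm below this point), head (diameter 35 mm, from 20 to 33 mm above this point). It is 52 mm above the lid's origin while the knob stands proud, 46 mm when home. It turns with the knob. A lid can be carried by its knob.
- sink_ochre (a joint): How far the ochre lid's knob is screwed down, in m: 0 standing proud, screw tip in its pilot hole (6 mm gap between collar and lid); 0.006 home, collar flat on the lid. Clockwise from above, 8 mm a turn (1.27 mm a rad), 0.2 N m. It cuts only while pressed down with over 12 N (15 to 25 is good), all the way; with less it just spins. Pressing alone does nothing. It does not back out by itself.
- tin_red: Round steel tin with a band of brick-red paint round its wall and a rim and inside floor of the same colour, open at the top: outer diameter 84 mm, wall 3 mm, 95 mm high, 0.32 kg, standing loose on the bench. Origin: centre of its underside. With its lid seated the lid's origin is 87 mm above the tin's origin.
- tin_blue: Round steel tin with a band of blue paint round its wall and a rim and inside floor of the same colour, open at the top: outer diameter 84 mm, wall 3 mm, 95 mm high, 0.32 kg, standing loose on the bench. Origin: centre of its underside. With its lid seated the lid's origin is 87 mm above the tin's origin.
- tin_ochre: Round steel tin with a band of yellow-ochre paint round its wall and a rim and inside floor of the same colour, open at the top: outer diameter 84 mm, wall 3 mm, 95 mm high, 0.32 kg, standing loose on the bench. Origin: centre of its underside. With its lid seated the lid's origin is 87 mm above the tin's origin.
- brush: A paint brush 190 mm long lying on the bench (leave alone). Origin near its middle.
- tube: A paint tube 100 mm long lying on the bench (leave alone).
- gauge: A wooden marking gauge, 200 mm long (leave alone).
- turps: An amber bottle, diameter 68 mm, 150 mm high (leave alone).
- batten: A wooden batten 260 x 45 x 9 mm lying on the bench (leave alone).
Things that resemble listed ones, but are neither listed nor needed, are in the scene too. Leave any green or turquoise look-alike of the lid_blue alone.

How it is judged (in metres and radians):
On the way, in this order (a step that is already met when the one before it is completed fails the run):
1. the clamp is tight: the jaw presses every lid with more than 5 N while it lies flat in the fixture (contact force between jaw and lid_red above 5 N and contact force between jaw and lid_blue above 5 N and contact force between jaw and lid_ochre above 5 N and height (world z) of each of lid_red, lid_blue, lid_ochre below 0.016 m and angle between each of lid_red, lid_blue, lid_ochre's own z axis and vertical below 0.06 rad), for 0.3 s.
2. every knob is screwed home (more than 5 of 6 mm) with the lids still clamped (value of joint each of sink_red, sink_blue, sink_ochre above 0.005 m and contact force between jaw and lid_red above 4 N and contact force between jaw and lid_blue above 4 N and contact force between jaw and lid_ochre above 4 N and height (world z) of each of lid_red, lid_blue, lid_ochre below 0.016 m and angle between each of lid_red, lid_blue, lid_ochre's own z axis and vertical below 0.06 rad), for 0.3 s.
3. the thumbscrew is slackened (below 0.9 rad) with the lids still in the fixture (value of joint clamp_screw below 0.9 rad and height (world z) of each of lid_red, lid_blue, lid_ochre below 0.016 m and angle between each of lid_red, lid_blue, lid_ochre's own z axis and vertical below 0.06 rad), for 0.2 s.
At the end, for the whole second after the job is handed in: Every lid sits on the tin of its colour: centred within 6 mm, seated within 2.5 mm of full depth, level within 0.05 rad, at rest and let go, its knob home (more than 5 of 6 mm); the tins stand upright on the bench, and the thumbscrew is slack (below 0.9 rad) (horizontal distance between lid_red and tin_red below 0.006 m and z of lid_red in the frame of tin_red between 0.0845 and 0.0895 m and angle between each of lid_red, lid_blue, lid_ochre, tin_red, tin_blue, tin_ochre's own z axis and vertical below 0.05 rad and value of joint each of sink_red, sink_blue, sink_ochre above 0.005 m and linear speed of each of lid_red, lid_blue, lid_ochre below 0.02 m/s and horizontal distance between lid_blue and tin_blue below 0.006 m and z of lid_blue in the frame of tin_blue between 0.0845 and 0.0895 m and horizontal distance between lid_ochre and tin_ochre below 0.006 m and z of lid_ochre in the frame of tin_ochre between 0.0845 and 0.0895 m and height (world z) of each of tin_red, tin_blue, tin_ochre below 0.01 m and value of joint clamp_screw below 0.9 rad); the robot touches nothing.
It fails at once if a bystander is moved more than 50 mm (distance of any of brush, tube, gauge, turps, batten from where it was at the start of the episode above 0.05 m).
Of lid_red, lid_blue, lid_ochre only 2 to 3 are there at a start; the rules pass over those that are not, and their reading is None.
At some moment in a run one of tin_red, tin_blue, tin_ochre may be knocked a few centimetres aside while the robot is not near it.
Once in a run the grip may slacken for a moment while it holds something.
It also fails if it takes over 210 s, if anything falls off the work surface, if the arm or the gripper's body presses on something with over 40 N, if the wrist force passes 120 N, or if a joint passes its speed limit or range.

## Working session

There is one attempt and no reset: what is moved stays moved. The work goes in short steps, Python scripts to look and compute and a tool call to move; the robot and the scene stay as the last step left them, time stands still between calls to the robot, and variables do not carry over. Pictures are saved under pics/ and viewed, at most 14 in all, crops included, and the job is handed in when it is done.

Besides the shell and the picture viewer there is one more tool, called after "Call:" as a command line: name --argument value ..., lists and objects as JSON in quotes. jog_arm: Moves the arm, as the interface text tells. Its arguments: {"type":"object","properties":{"commands":{"type":"string"},"claw":{"type":"number"}},"required":["commands"]}

```bash
ls; mkdir -p pics; python3 - <<'E'
from station import r
import cv2,numpy as np
s=r.sense();print({k:np.round(v,3).tolist() for k,v in s.items()},r.grasp_offset)
for n in("top","side"):
    f=r.grab_frame(n);np.savez(f"pics/{n}0.npz",**f);cv2.imwrite(f"pics/{n}0.png",f["color"]);print(n,f["intrinsics"],f["eye"],f["orientation"])
E
```

```text
pics
{'time_s': 0.0, 'joint_positions': [-1.189, 0.379, 1.735, -0.0, 1.029, -0.033], 'joint_vel': [-0.0, 0.001, 0.001, -0.001, -0.0, 0.001], 'tau': [0.006, -76.372, -43.437, 0.065, 0.043, -0.0], 'ee_pos': [281.928, -640.261, 213.256], 'tool_rot': [[0.915, 0.403, -0.0], [0.403, -0.915, 0.001], [0.0, -0.001, -1.0]], 'ft_force': [0.198, 0.266, -0.418], 'torque': [0.013, -0.055, -0.001], 'grasp_force': 0.0, 'grip_width': 91.512} 18.8
top [[484.15389621   0.         317.74036001]
 [  0.         484.15389621 233.62075641]
 [  0.           0.           1.        ]] [ 356.13209893  -69.59244619 1148.758987  ] [[-0.02722787 -0.98891784  0.1459457 ]
 [-0.99936871  0.02359591 -0.02655963]
 [ 0.02282157 -0.14657673 -0.98893601]]
side [[623.24144261   0.         317.717063  ]
 [  0.         623.24144261 233.8560199 ]
 [  0.           0.           1.        ]] [ 163.10375212  761.62849317 1220.98889934] [[-0.92633295 -0.29146435  0.23865415]
 [-0.37655041  0.73462151 -0.56439439]
 [-0.01081963 -0.61268244 -0.79025513]]
```

View pics/top0.png

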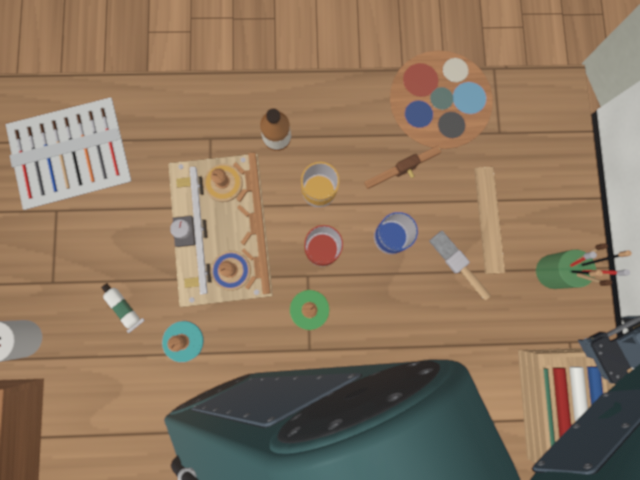

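View pics/side0.png

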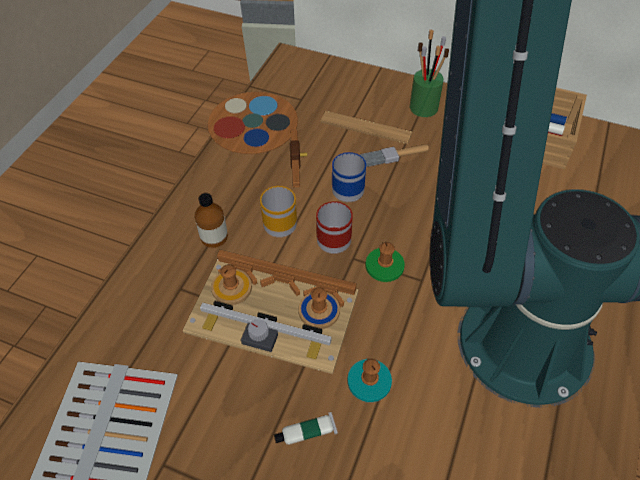

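The top view shows ochre (225,180) and blue (230,268) lids in the fixture, and no red lid. The clamp head is at (180,229). The ochre tin is at (320,183), blue at (396,232) and red at (323,245). The green and turquoise lids are decoys.

```bash
cat > h.py <<'E'
import numpy as np,cv2
from station import r
def cloud(f):
    K=f["intrinsics"];d=f["depth"];v,u=np.mgrid[:480,:640]
    P=np.stack([(u-K[0,2])/K[0,0]*d,(v-K[1,2])/K[1,1]*d,d],-1)
    return P@np.array(f["orientation"]).T+np.array(f["eye"]),d>0
def circ(p):
    A=np.c_[2*p,np.ones(len(p))];x=np.linalg.lstsq(A,(p**2).sum(1),rcond=None)[0]
    return x[:2],np.sqrt(x[2]+x[:2]@x[:2])
def hsv(f): return cv2.cvtColor(f["color"],cv2.COLOR_BGR2HSV)
def colmask(h,c):
    H,S,V=h[...,0].astype(int),h[...,1],h[...,2]
    if c=="blue": return (H>105)&(H<128)&(S>120)
    if c=="ochre": return (H>16)&(H<27)&(S>165)&(V>100)
    return ((H<6)|(H>174))&(S>150)
E
python3 - <<'E'
from h import *
from station import r
for n in("top","side"):
    f=dict(np.load(f"pics/{n}0.npz"));P,ok=cloud(f);h=hsv(f);print(n,P[ok][:,2].min())
    spots={"top":dict(ochre=[(223,182),(320,183)],blue=[(230,268),(396,232)],red=[(323,245)]),"side":dict(ochre=[(231,285),(278,211)],blue=[(319,307),(349,176)],red=[(335,226)])}[n]
    for c,L in spots.items():
        for (u,v) in L:
            m=colmask(h,c)&ok;w=np.zeros_like(m);w[v-32:v+32,u-28:u+28]=1;m&=w
            p=P[m];print(c,(u,v),m.sum(),"z pct",np.percentile(p[:,2],[5,50,95]).round(0))
            for lo,hi in((25,42),(88,103)):
                q=p[(p[:,2]>lo)&(p[:,2]<hi)]
                if len(q)>20:print("   ",lo,len(q),q.mean(0).round(1),"mid",((q.min(0)+q.max(0))/2).round(1),circ(q[:,:2]))
    # knobs & head: points in window by height
    for name,(u,v) in {"top":{"o":(221,178),"b":(229,268),"clamp":(181,229)},"side":{"o":(229,275),"b":(319,300),"clamp":(259,328)}}[n].items():
        w=np.zeros(ok.shape,bool);w[v-20:v+20,u-20:u+20]=1
        for lo,hi in((90,112),(60,72),(75,90)):
            q=P[w&ok&(P[...,2]>lo)&(P[...,2]<hi)]
            if len(q)>8:print(name,lo,len(q),q.mean(0).round(1),((q.min(0)+q.max(0))/2).round(1),np.ptp(q,axis=0).round(0))
E
```

```text
top -772.2047803015464Traceback (most recent call last):
  File "<stdin>", line 9, in <module>
    return _quantile_unchecked(
        a, q, axis, out, overwrite_input, method, keepdims, weights)
    return _ureduce(a,
                    func=_quantile_ureduce_func,
    ...<5 lines>...
                    overwrite_input=overwrite_input,
                    method=method)
    r = func(a, **kwargs)
    result = _quantile(arr,
                       quantiles=q,
    ...<2 lines>...
                       out=out,
                       weights=wgt)
    slices_having_nans = np.isnan(arr[-1, ...])
                                  ~~~^^^^^^^^^
IndexError: index -1 is out of bounds for axis 0 with size 0
```

```bash
sed -i 's/(S>165)&(V>100)/(S>140)\&(V>100)/' h.py; python3 - <<'E'
from h import *
for n in("top","side"):
    f=dict(np.load(f"pics/{n}0.npz"));P,ok=cloud(f);h=hsv(f)
    spots={"top":dict(ochre=[(223,182),(320,183)],blue=[(230,268),(396,232)],red=[(323,245)]),"side":dict(ochre=[(231,285),(278,211)],blue=[(319,307),(349,176)],red=[(335,226)])}[n]
    for pt in {"top":[(222,195),(235,188),(318,190),(230,282),(320,248),(394,237),(229,172),(195,220),(140,200)],"side":[(231,300),(278,235),(319,320),(349,190)]}[n]:
        print(pt,h[pt[1],pt[0]],P[pt[1],pt[0]].round(0),ok[pt[1],pt[0]])
    for c,L in spots.items():
        for (u,v) in L:
            w=np.zeros(ok.shape,bool);w[v-34:v+34,u-30:u+30]=1;m=w&ok&colmask(h,c)
            p=P[m];print(c,(u,v),m.sum())
            if m.sum()<9: continue
            for lo,hi in((25,42),(86,105)):
                q=p[(p[:,2]>lo)&(p[:,2]<hi)]
                if len(q)>20:print("   ",lo,len(q),q.mean(0).round(1),"mid",((q.min(0)+q.max(0))/2).round(1),circ(q[:,:2]))
    for name,(u,v) in {"top":{"o":(221,178),"b":(229,268),"clamp":(181,229)},"side":{"o":(229,275),"b":(319,300),"clamp":(259,328)}}[n].items():
        w=np.zeros(ok.shape,bool);w[v-20:v+20,u-20:u+20]=1
        for lo,hi in((90,112),(60,72)):
            q=P[w&ok&(P[...,2]>lo)&(P[...,2]<hi)]
            if len(q)>8:print(name,lo,len(q),q.mean(0).round(1),((q.min(0)+q.max(0))/2).round(1),np.ptp(q,axis=0).round(0))
E
```

```text
(222, 195) [ 19 141 194] [619. 124.  28.] True
(235, 188) [ 19 143 194] [634.  92.  34.] True
(318, 190) [ 19 145 195] [ 632. -104.    5.] True
(230, 282) [  8  41 160] [414. 104.  35.] True
(320, 248) [  3 154 161] [ 490. -105.    7.] True
(394, 237) [111 138 148] [ 512. -283.    6.] True
(229, 172) [ 17 111 186] [673. 106.  34.] True
(195, 220) [  0   3 190] [560. 185.  33.] True
(140, 200) [ 15 102 168] [617. 324.   1.] True
ochre (223, 182) 175
    25 174 [646.1 117.4  34.4] mid [649.8 121.3  34.5] (array([649.77790992, 121.66969408]), np.float64(34.50640889442048))
ochre (320, 183) 467
blue (230, 268) 121
    25 121 [439.9 104.5  34.5] mid [441.2 104.3  33.7] (array([441.19145984, 103.6834583 ]), np.float64(34.37086460411547))
blue (396, 232) 515
    86 40 [ 491.  -253.6   95.3] mid [ 500.1 -257.6   95.3] (array([ 515.29814481, -276.61044325]), np.float64(41.20154797029127))
red (323, 245) 561
    86 30 [ 454.2 -102.6   95.4] mid [ 458.1 -102.5   93.7] (array([ 485.69386916, -108.16879311]), np.float64(38.19960355217807))
o 90 179 [648.4 121.1  95.2] [649.3 121.2  95.7] [32. 32.
[... 1128 characters left out ...]
262.2   93.8] mid [ 514.1 -274.6   93.6] (array([ 513.9450242, -274.6087555]), np.float64(41.20795240917843))
red (335, 226) 561
    25 143 [478.7 -75.9  33.8] mid [484.2 -86.1  33.6] (array([ 489.16012899, -108.04769591]), np.float64(41.35910638485732))
    86 141 [485.  -92.6  93.9] mid [ 489.8 -109.    94.2] (array([ 489.01575061, -108.15136357]), np.float64(41.10400237872385))
o 90 162 [649.1 123.5  95.2] [649.5 121.7  96.9] [35. 34. 14.]
o 60 38 [644.4 129.9  65.4] [648.3 126.   66. ] [23. 20. 12.]
b 90 177 [441.2 106.2  95.2] [442.1 105.3  96.5] [34. 33. 13.]
b 60 37 [436.8 114.1  65.7] [440.  111.8  66. ] [24. 15. 12.]
clamp 60 278 [535.4 214.8  66.8] [536.1 214.1  65.9] [41. 43. 12.]
```

Call:
jog_arm --commands "0 0 0 -0.1818;0 0 0 -0.1818;0 0 0 -0.1818;0 0 0 -0.1818;0 0 0 -0.1818;0 0 0 -0.1818;0 0 0 -0.1818;0 0 0 -0.1818"

```text
time_s: 1.1
ee_pos: [282.0, -640.4, 213.5]
tool_rot: [[-0.3, 0.954, -0.0], [0.954, 0.3, 0.001], [0.001, -0.0, -1.0]]
ft_force: [0.2, -0.6, -0.7]
grip_width: 91.1
grasp_force: 0.0
```

Call:
jog_arm --commands "0 0 0 -0.1818;0 0 0 -0.1818;0 0 0 -0.1818;0 0 0 -0.1818;0 0 0 -0.1818;0 0 0 -0.1818;0 0 0 -0.1818;0 0 0 0"

```text
time_s: 2.1
ee_pos: [282.0, -640.5, 213.6]
tool_rot: [[-1.0, 0.001, -0.0], [0.001, 1.0, 0.001], [0.0, 0.001, -1.0]]
ft_force: [0.7, -0.2, 0.3]
grip_width: 90.9
grasp_force: 0.0
```

Call:
jog_arm --commands "-0.016 0.053 0 0;-0.016 0.053 0 0;-0.016 0.053 0 0;-0.016 0.053 0 0;-0.016 0.053 0 0;-0.016 0.053 0 0;-0.016 0.053 0 0;-0.016 0.053 0 0"

```text
time_s: 3.1
ee_pos: [410.2, -215.0, 214.1]
tool_rot: [[-1.0, 0.005, 0.0], [0.005, 1.0, -0.0], [-0.0, -0.0, -1.0]]
ft_force: [0.9, -0.1, 1.2]
grip_width: 91.5
grasp_force: 0.0
```

Call:
jog_arm --commands "-0.016 0.053 0 0;-0.016 0.053 0 0;-0.016 0.053 0 0;-0.016 0.053 0 0;-0.016 0.053 0 0;-0.016 0.053 0 0;-0.016 0.053 0 0;0 0 0 0"

```text
time_s: 4.1
ee_pos: [522.5, 157.2, 213.9]
tool_rot: [[-1.0, 0.001, 0.0], [0.001, 1.0, 0.0], [-0.0, 0.0, -1.0]]
ft_force: [0.0, -0.5, 0.3]
grip_width: 91.2
grasp_force: 0.0
```

Call:
jog_arm --commands "-0.0066 0.028 0 0;-0.0067 0.0283 0 0;0 0 0 0"

```text
time_s: 4.47
ee_pos: [535.3, 211.1, 213.9]
tool_rot: [[-1.0, 0.002, -0.0], [0.002, 1.0, 0.0], [0.0, 0.0, -1.0]]
ft_force: [0.0, -0.5, -0.3]
grip_width: 91.4
grasp_force: 0.0
```

```bash
python3 - <<'E'
from h import *
f=dict(np.load("pics/side0.npz"));P,ok=cloud(f)
d=np.hypot(P[...,0]-535.8,P[...,1]-213.5)
for a in range(22,85,7):
    m=ok&(d>=a)&(d<a+7);print(a,P[m][:,2].max().round(0),P[m][P[m][:,2].argmax()].round(0))
# turps
m=ok&(P[...,2]>120)&(P[...,2]<160)&(P[...,0]>650)&(np.abs(P[...,1])<120);print(P[m].mean(0),m.sum())
print(r.sense()["joint_positions"],r.sense()["ee_pos"])
w=r.grab_frame("wrist");cv2.imwrite("pics/w1.png",w["color"]);print(w["T_tool_cam"],w["intrinsics"])
E
```

```text
22 63.0 [529. 193.  63.]
29 41.0 [566. 233.  41.]
36 39.0 [504. 230.  39.]
43 40.0 [534. 165.  40.]
50 42.0 [557. 167.  42.]
57 39.0 [494. 175.  39.]
64 38.0 [600. 184.  38.]
71 43.0 [470. 175.  43.]
78 38.0 [613. 184.  38.]
[762.88098929  -1.35263586 140.71166038] 230
[ 3.35151946e-01  1.84962604e-01  1.98948326e+00  3.22324165e-05
  9.67219001e-01 -1.23350208e+00] [535.29375201 211.11859313 213.85540534]
[[-1.61489522e-03 -9.67830642e-01 -2.51597379e-01  7.03652180e+01]
 [ 9.99998034e-01 -1.27334014e-03 -1.52034350e-03  1.29582509e+00]
 [ 1.15106598e-03 -2.51599339e-01  9.67830795e-01 -1.70757041e+02]
 [ 0.00000000e+00  0.00000000e+00  0.00000000e+00  1.00000000e+00]] [[371.64829954   0.         319.30464202]
 [  0.         371.64829954 242.44499958]
 [  0.           0.           1.        ]]
```

View pics/w1.png

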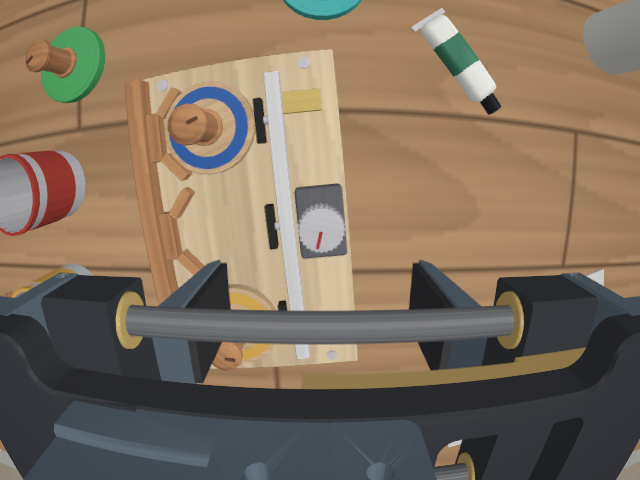

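Call:
jog_arm --commands "0 0.001 0.05 0;0 0 0.05 0;0 0 0.043 0;0 0 0.02 0;0 0 0.01 0;0 0 0 0"

```text
time_s: 5.28
ee_pos: [535.6, 211.6, 41.5]
tool_rot: [[-1.0, 0.0, 0.0], [0.0, 1.0, 0.0], [-0.0, 0.0, -1.0]]
ft_force: [0.5, 0.9, 0.6]
grip_width: 91.0
grasp_force: 0.0
```

Call:
jog_arm --commands "0 0 0 0;0 0 0 0;0 0 0 0;0 0 0 0;0 0 0 0;0 0 0 0" --claw 0.02

```text
time_s: 6.02
ee_pos: [535.2, 212.4, 41.0]
tool_rot: [[-1.0, 0.0, 0.0], [0.0, 1.0, 0.001], [-0.0, 0.001, -1.0]]
ft_force: [-0.7, 8.4, 0.3]
grip_width: 39.0
grasp_force: 30.0
```

Call:
jog_arm --commands "0 0.001 0 0;0 0 0 0.18;0 0 0 0.18;0 0 0 0.18;0 0 0 0.18;0 0 0 0.18;0 0 0 0.18;0 0 0 0.18"

```text
time_s: 7.02
ee_pos: [535.8, 213.2, 41.1]
tool_rot: [[-0.301, 0.954, 0.001], [0.954, 0.301, 0.001], [0.0, 0.001, -1.0]]
ft_force: [3.1, 4.4, -3.5]
grip_width: 39.5
grasp_force: 30.0
```

Call:
jog_arm --commands "0 0 0 0.18;0 0 0 0.18;0 0 0 0.18;0 0 0 0.18;0 0 0 0;0 0 0 0"

```text
time_s: 7.78
ee_pos: [536.3, 213.1, 41.3]
tool_rot: [[0.394, 0.919, 0.002], [0.919, -0.394, 0.001], [0.002, 0.002, -1.0]]
ft_force: [6.4, 1.8, 0.4]
grip_width: 39.5
grasp_force: 30.0
```

```bash
python3 - <<'E'
from station import r
s=r.sense();print({k:s[k] for k in("joint_positions","torque","ft_force","ee_pos","tool_rot")})
E
```

```text
{'joint_positions': array([3.37716396e-01, 4.51294480e-01, 2.03385995e+00, 2.52979829e-04,
       6.54166173e-01, 7.42806985e-01]), 'torque': array([ 0.34030953, -0.98404142, -0.13283423]), 'ft_force': array([6.40783593, 1.80280519, 0.44743771]), 'ee_pos': array([536.29180358, 213.06814938,  41.3359597 ]), 'tool_rot': array([[ 3.94284629e-01,  9.18985991e-01,  2.09271521e-03],
       [ 9.18986892e-01, -3.94287061e-01,  8.98051549e-04],
       [ 1.65042732e-03,  1.56908992e-03, -9.99997407e-01]])}
```

Call:
jog_arm --commands "0 0 0 0.08;0 0 0 0"

```text
time_s: 8.02
ee_pos: [536.3, 212.9, 41.4]
tool_rot: [[0.466, 0.885, 0.002], [0.885, -0.466, 0.0], [0.001, 0.002, -1.0]]
ft_force: [4.6, 0.2, 0.6]
grip_width: 39.3
grasp_force: 30.0
```

```bash
python3 - <<'E'
from h import *
s=r.sense();print({k:s[k].round(3) for k in("joint_positions","torque","ft_force","tau","tool_rot")})
w=r.grab_frame("wrist");cv2.imwrite("pics/w2.png",w["color"])
E
```

```text
{'joint_positions': array([ 0.338,  0.451,  2.034, -0.   ,  0.654,  0.823]), 'torque': array([ 0.036, -0.968,  0.32 ]), 'ft_force': array([4.562, 0.176, 0.594]), 'tau': array([  0.591, -66.2  , -25.199,   0.524,   1.267,   0.99 ]), 'tool_rot': array([[ 0.466,  0.885,  0.002],
       [ 0.885, -0.466,  0.   ],
       [ 0.001,  0.002, -1.   ]])}
```

View pics/w2.png

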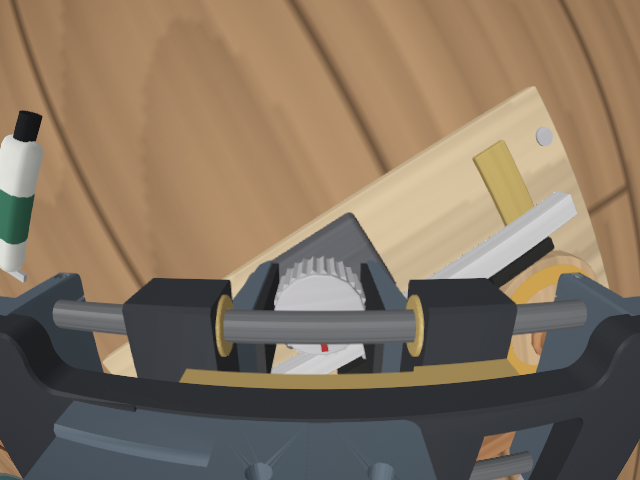

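Call:
jog_arm --commands "0 0 0 0.05;0 0 0 0.05;0 0 0 0"

```text
time_s: 8.45
ee_pos: [536.3, 212.9, 41.4]
tool_rot: [[0.552, 0.834, 0.002], [0.834, -0.552, 0.0], [0.002, 0.002, -1.0]]
ft_force: [5.4, 0.0, 1.6]
grip_width: 39.1
grasp_force: 30.0
```

```bash
python3 - <<'E'
from h import *
s=r.sense();print({k:s[k].round(3) for k in("joint_positions","torque","ft_force","tau","tool_rot")})
E
```

```text
{'joint_positions': array([ 3.380e-01,  4.510e-01,  2.034e+00, -1.000e-03,  6.540e-01,
        9.230e-01]), 'torque': array([ 0.062, -0.982,  0.596]), 'ft_force': array([5.4  , 0.035, 1.569]), 'tau': array([  0.271, -65.918, -24.958,   0.676,   1.277,   0.977]), 'tool_rot': array([[ 0.552,  0.834,  0.002],
       [ 0.834, -0.552,  0.   ],
       [ 0.002,  0.002, -1.   ]])}
```

Call:
jog_arm --commands "0 0 0 0;0 0 0 0;0 0 0 0;0 0 -0.04 0;0 0 -0.05 0;0 0 -0.05 0;0 0 -0.02 0;0 0 0 0" --claw 0.07

```text
time_s: 9.45
ee_pos: [535.6, 212.8, 201.7]
tool_rot: [[0.555, 0.832, 0.002], [0.832, -0.555, 0.001], [0.001, 0.001, -1.0]]
ft_force: [0.9, -0.1, -0.1]
grip_width: 70.1
grasp_force: 0.0
```

Call:
jog_arm --commands "0 0 0 -0.185;0 0 0 -0.185;0 0 0 -0.185;0 0 0 -0.185;0 0 0 -0.185;0 0 0 -0.185;0 0 0 -0.185;0 0 0 -0.185"

```text
time_s: 10.45
ee_pos: [534.2, 212.3, 198.5]
tool_rot: [[-0.782, 0.624, -0.003], [0.624, 0.782, -0.001], [0.002, -0.003, -1.0]]
ft_force: [0.4, 0.5, 0.3]
grip_width: 69.8
grasp_force: 0.0
```

```bash
cat >> h.py <<'E'
def look(n):
    f=r.grab_frame(n);P,ok=cloud(f);h=hsv(f)
    for c,(x,y) in dict(blue=(441,105),ochre=(650,122)).items():
        d=np.hypot(P[...,0]-x,P[...,1]-y);z=P[...,2]
        q=P[ok&(d<55)&(z>28)&(z<40)&colmask(h,c)];k=P[ok&(d<30)&(z>74)&(z<112)]
        if len(q)>20 and len(k)>20:print(n,c,"ring",np.r_[circ(q[:,:2])].tolist() if 0 else circ(q[:,:2]),"head",((k.min(0)+k.max(0))/2).round(1),"top",np.percentile(k[:,2],90).round(1))
    for c,(x,y) in dict(blue=(514,-274.6),ochre=(633,-105)).items():
        d=np.hypot(P[...,0]-x,P[...,1]-y);z=P[...,2]
        q=P[ok&(d<100)&(z>86)&(z<105)&colmask(h,c)]
        if len(q)>20: print(n,"tin",c,circ(q[:,:2]),len(q))
    return f,P,ok
E
python3 - <<'E'
from h import *
for n in("top","side"): f,P,ok=look(n);cv2.imwrite(f"pics/{n}1.png",f["color"])
print(r.sense()["ee_pos"],r.sense()["torque"],r.sense()["ft_force"])
E
```

```text
top blue ring (array([441.26918966, 101.15787543]), np.float64(34.34562538054351)) head [442.2 101.6  92.3] top 98.3
top ochre ring (array([649.52760339, 120.72383673]), np.float64(34.468503751252676)) head [649.6 120.4  87.2] top 98.1
top tin blue (array([ 514.90996793, -276.28633152]), np.float64(40.77232069608111)) 39
side blue ring (array([441.37714147, 102.9013682 ]), np.float64(35.00393788306233)) head [441.7 100.4  89.1] top 98.3
side ochre ring (array([650.16046144, 121.7590202 ]), np.float64(35.863740205766575)) head [648.7 117.4  96.1] top 99.1
[534.25543065 212.34529471 198.82676573] [ 0.02831339 -0.17241512 -0.01477242] [-0.49929989  0.30466139  0.17074769]
```

View pics/side1.png

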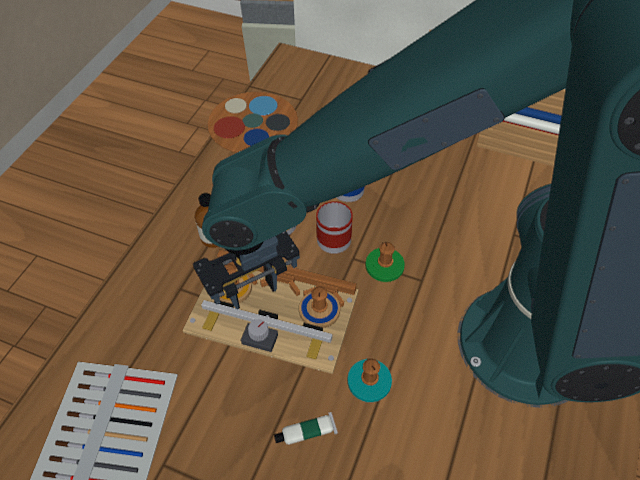

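Call:
jog_arm --commands "0 0 0 -0.1731;0 0 0 -0.1731;0 0 0 -0.1731;0 0 0 -0.1731;0 0 0 -0.1731;0 0 0 -0.1731;0 0 0 -0.1731;0 0 0 -0.1731"

```text
time_s: 11.55
ee_pos: [534.6, 212.5, 199.5]
tool_rot: [[-0.761, -0.648, -0.002], [-0.648, 0.761, -0.001], [0.002, 0.001, -1.0]]
ft_force: [0.5, -0.3, 0.1]
grip_width: 69.9
grasp_force: 0.0
```

Call:
jog_arm --commands "0 0 0 -0.1731;0 0 0 -0.1731;0 0 0 -0.1731;0 0 0 -0.1731;0 0 0 -0.1731;0.05 0.04 0 0;0.05 0.04 0 0;0 0 0 0"

```text
time_s: 12.55
ee_pos: [454.1, 113.0, 199.4]
tool_rot: [[-0.007, -1.0, -0.003], [-1.0, 0.007, -0.001], [0.001, 0.003, -1.0]]
ft_force: [1.0, 0.9, 0.4]
grip_width: 70.0
grasp_force: 0.0
```

Call:
jog_arm --commands "0.011 0.0135 0 0;0 0 0 0;0 0 0 0"

```text
time_s: 12.92
ee_pos: [444.0, 104.5, 200.9]
tool_rot: [[-0.001, -1.0, 0.0], [-1.0, 0.001, 0.0], [-0.0, -0.0, -1.0]]
ft_force: [0.3, -0.9, -0.3]
grip_width: 69.9
grasp_force: 0.0
```

```bash
cat >> h.py <<'E'
def wpx(w,s,u,v,z):
    K=w["intrinsics"];x=np.array([u-K[0,2],v-K[1,2]])/K[0,0];t=np.hypot(*x);d=np.r_[x/t*np.sin(t) if t>0 else x,np.cos(t)]
    T=w["T_tool_cam"];R=s["tool_rot"];d=R@T[:3,:3]@d;o=R@T[:3,3]+s["ee_pos"];return o+d*(z-o[2])/d[2]
E
python3 - <<'E'
from h import *
s=r.sense();print(s["ee_pos"],s["joint_positions"].round(3));w=r.grab_frame("wrist");cv2.imwrite("pics/w3.png",w["color"])
m=colmask(hsv(w),"blue").astype(np.uint8);v,u=np.nonzero(m)
p=np.array([wpx(w,s,a,b,34) for a,b in zip(u,v)])
q=p[np.hypot(p[:,0]-441,p[:,1]-102)<50];print(len(q),circ(q[:,:2]),(q.min(0)+q.max(0))/2)
E
```

```text
[443.9890811  104.46409552 200.89391874] [ 1.800e-01  1.000e-03  2.222e+00  0.000e+00  9.190e-01 -2.961e+00]
2404 (array([441.94417361, 102.21828103]), np.float64(35.117216813814366)) [441.94654869 101.33554986  34.        ]
```

View pics/w3.png

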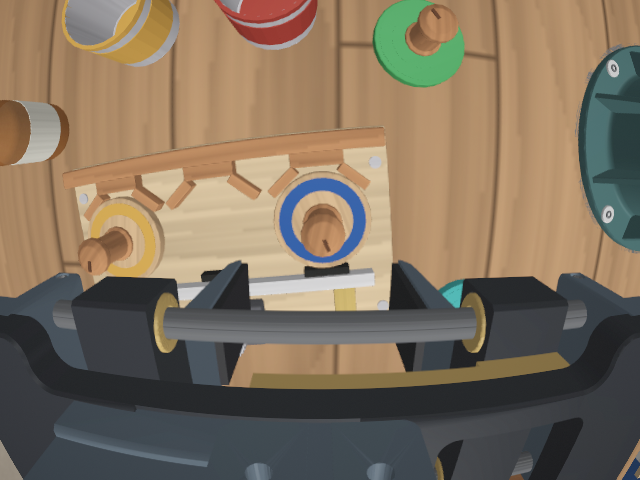

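Call:
jog_arm --commands "0.002 0.0015 0.05 0;0 0 0.05 0;0 0 0.035 0;0 0 0.018 0;0 0 0 0;0 0 0 0"

```text
time_s: 13.72
ee_pos: [442.8, 102.4, 48.6]
tool_rot: [[-0.0, -1.0, 0.001], [-1.0, 0.0, 0.0], [-0.0, -0.001, -1.0]]
ft_force: [0.2, 0.6, -0.1]
grip_width: 69.9
grasp_force: 0.0
```

```bash
python3 - <<'E'
from h import *
s=r.sense();print(s["ee_pos"],s["ft_force"],s["joint_positions"].round(3))
E
```

```text
[442.77817366 102.3850275   48.55741023] [ 0.23728586  0.56183001 -0.05969943] [ 0.176  0.291  2.272  0.     0.577 -2.965]
```

Close on the neck, then lower to press on the collar.

Call:
jog_arm --commands "0 0.0008 0 0;0 0 0 0;0 0 0 0;0 0 0 0;0 0 0.002 0;0 0 0 0" --claw 0.015

```text
time_s: 14.48
ee_pos: [442.7, 102.3, 47.2]
tool_rot: [[-0.0, -1.0, 0.002], [-1.0, 0.0, 0.0], [-0.0, -0.002, -1.0]]
ft_force: [-4.9, -1.0, 28.8]
grip_width: 33.8
grasp_force: 30.0
```

Call:
jog_arm --commands "0 0 0.002 0;0 0 0 0"

```text
time_s: 14.72
ee_pos: [442.3, 102.3, 44.6]
tool_rot: [[-0.0, -1.0, 0.002], [-1.0, 0.0, 0.0], [-0.0, -0.002, -1.0]]
ft_force: [-0.6, -0.4, 12.9]
grip_width: 34.6
grasp_force: 7.3
```

Call:
jog_arm --commands "0 0 0 0;0 0 0 0;0 0 0 0"

```text
time_s: 15.1
ee_pos: [442.2, 102.3, 44.6]
tool_rot: [[-0.0, -1.0, 0.001], [-1.0, 0.0, 0.0], [-0.0, -0.001, -1.0]]
ft_force: [-1.1, 0.1, 13.0]
grip_width: 34.4
grasp_force: 35.6
```

```bash
python3 - <<'E'
from h import *
s=r.sense();print({k:np.round(s[k],3) for k in ("ee_pos","ft_force","torque","grip_width","grasp_force")})
f=r.grab_frame("side");c=f["color"][170:370,190:410];cv2.imwrite("pics/s2.png",cv2.resize(c,None,fx=3,fy=3,interpolation=cv2.INTER_CUBIC))
E
```

```text
{'ee_pos': array([442.182, 102.317,  44.6  ]), 'ft_force': array([-1.1  ,  0.105, 12.973]), 'torque': array([ 0.295,  0.299, -0.032]), 'grip_width': np.float64(34.354), 'grasp_force': np.float64(35.556)}
```

View pics/s2.png

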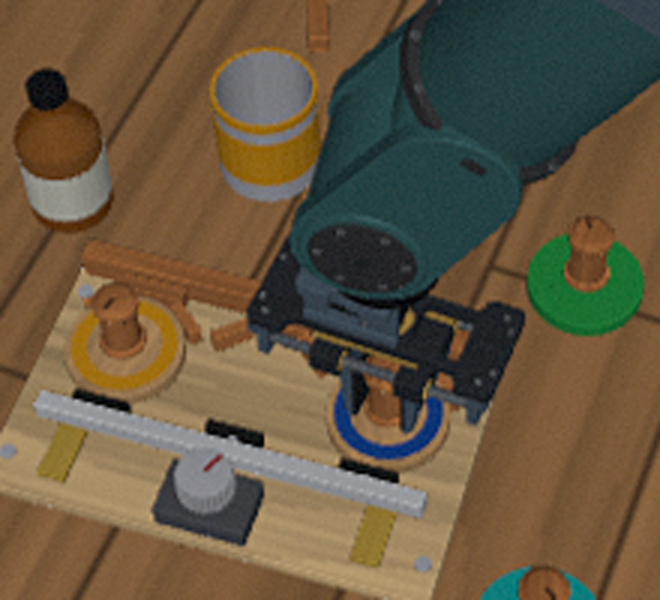

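Call:
jog_arm --commands "0 0 0.0005 0;0 0 0 0"

```text
time_s: 15.4
ee_pos: [442.2, 102.3, 44.4]
tool_rot: [[-0.0, -1.0, 0.001], [-1.0, 0.0, 0.0], [-0.0, -0.001, -1.0]]
ft_force: [-3.5, -0.7, 22.0]
grip_width: 34.0
grasp_force: 36.1
```

Call:
jog_arm --commands "0 0 0.0002 0.16;0 0 0.0002 0.16;0 0 0 0"

```text
time_s: 15.78
ee_pos: [442.6, 102.3, 44.0]
tool_rot: [[-0.317, -0.948, 0.002], [-0.948, 0.317, 0.0], [-0.001, -0.002, -1.0]]
ft_force: [-2.2, -1.2, 20.4]
grip_width: 34.0
grasp_force: 35.8
```

```bash
python3 - <<'E'
from h import *
s=r.sense();print({k:np.round(s[k],3) for k in ("ee_pos","ft_force","torque","grip_width","grasp_force")})
E
```

```text
{'ee_pos': array([442.644, 102.267,  44.032]), 'ft_force': array([-2.18 , -1.234, 20.434]), 'torque': array([-0.13 ,  0.228,  0.068]), 'grip_width': np.float64(34.034), 'grasp_force': np.float64(35.766)}
```

Call:
jog_arm --commands "0 0 0.00023 0.18;0 0 0.00023 0.18;0 0 0.00023 0.18;0 0 0.00023 0.18;0 0 0.00023 0.18;0 0 0.00023 0.18;0 0 0.00023 0.18;0 0 0.00023 0.18"

```text
time_s: 16.77
ee_pos: [443.1, 101.3, 42.2]
tool_rot: [[-0.981, 0.193, 0.003], [0.193, 0.981, -0.001], [-0.003, -0.001, -1.0]]
ft_force: [2.6, -20.9, 20.0]
grip_width: 34.0
grasp_force: 33.4
```

Call:
jog_arm --commands "0 -0.0009 0 0;0 0 0.00023 0.18;0 0 0.00023 0.18;0 0 0.00023 0.18;0 0 0.00023 0.18"

```text
time_s: 17.4
ee_pos: [442.4, 100.6, 41.2]
tool_rot: [[-0.61, 0.792, 0.002], [0.792, 0.61, -0.001], [-0.002, 0.001, -1.0]]
ft_force: [-0.3, -16.0, 22.8]
grip_width: 33.9
grasp_force: 33.8
```

Call:
jog_arm --commands "-0.0006 -0.0005 0 0;0 0 0.00023 0.18;0 0 0.00023 0.18;0 0 0.00023 0.18;0 0 0.00023 0.18;0 0 0.00023 0.18;0 0 0.00023 0.18"

```text
time_s: 18.27
ee_pos: [441.6, 100.2, 39.8]
tool_rot: [[0.411, 0.911, 0.0], [0.911, -0.411, -0.0], [-0.0, 0.001, -1.0]]
ft_force: [-5.5, -8.3, 27.7]
grip_width: 33.9
grasp_force: 34.4
```

Call:
jog_arm --commands "0 0 0.00018 0.18;0 0 0.0002 0.18;0 0 0.0002 0.18;0 0 0.0002 0.18;0 0 0.0002 0.18;0 0 0.0002 0.18;0 0 0.0002 0.18;0 0 0 0"

```text
time_s: 19.27
ee_pos: [441.2, 100.7, 38.2]
tool_rot: [[0.994, -0.11, -0.0], [-0.11, -0.994, 0.0], [-0.0, -0.0, -1.0]]
ft_force: [-8.4, 3.2, 25.1]
grip_width: 34.3
grasp_force: 34.4
```

```bash
python3 - <<'E'
from h import *
s=r.sense();print({k:np.round(s[k],3) for k in ("ee_pos","ft_force","torque","joint_positions","grip_width","grasp_force")})
E
```

```text
{'ee_pos': array([441.158, 100.734,  38.25 ]), 'ft_force': array([-8.398,  3.194, 25.132]), 'torque': array([0.7  , 1.496, 0.074]), 'joint_positions': array([1.730e-01, 3.120e-01, 2.275e+00, 1.000e-03, 5.550e-01, 1.854e+00]), 'grip_width': np.float64(34.276), 'grasp_force': np.float64(34.377)}
```

Call:
jog_arm --commands "0 0 0 0.15;0 0 0 0.15;0 0 0 0"

```text
time_s: 19.65
ee_pos: [441.3, 100.9, 38.3]
tool_rot: [[0.917, -0.399, -0.0], [-0.399, -0.917, 0.001], [-0.0, -0.0, -1.0]]
ft_force: [-9.3, 5.7, 24.9]
grip_width: 34.2
grasp_force: 34.3
```

Call:
jog_arm --commands "0 0 0 0;0 0 0 0;0 0 0 0;0 0 -0.03 0;0 0 -0.05 0;0 0 -0.05 0;0 0 -0.03 0;0 0 0 0" --claw 0.07

```text
time_s: 20.65
ee_pos: [442.4, 100.6, 199.6]
tool_rot: [[0.918, -0.397, 0.004], [-0.397, -0.918, 0.001], [0.004, -0.002, -1.0]]
ft_force: [0.4, -0.7, -0.2]
grip_width: 70.0
grasp_force: 0.0
```

```bash
python3 - <<'E'
from h import *
for n in("top","side"): f,P,ok=look(n)
s=r.sense();print(s["ee_pos"],s["tool_rot"].round(3),s["joint_positions"].round(3))
E
```

```text
top ochre ring (array([649.58925423, 120.59983661]), np.float64(34.564320160581566)) head [649.4 120.5  88.1] top 98.1
top tin blue (array([ 515.31184895, -276.65360166]), np.float64(41.22275763242834)) 40
side blue ring (array([441.85406793, 102.3493173 ]), np.float64(34.9259989583564)) head [442.5 102.2  85.4] top 92.9
side ochre ring (array([650.26896153, 121.07104911]), np.float64(35.13259870457146)) head [650.4 121.5  88.2] top 99.0
side tin ochre (array([ 632.57260569, -104.6676172 ]), np.float64(41.61745702614823)) 117
[440.84729017 100.3689662  197.0722229 ] [[ 0.918 -0.397 -0.   ]
 [-0.397 -0.918 -0.   ]
 [-0.     0.    -1.   ]] [ 0.172 -0.     2.231  0.     0.911  2.151]
```

Call:
jog_arm --commands "0.0459 -0.0254 0 0;0.0459 -0.0254 0 0;0.0459 -0.0254 0 0;0.0459 -0.0254 0 0;0 0 0 -0.1822;0 0 0 -0.1822;0 0 0 -0.1822;0 0 0 -0.1822"

```text
time_s: 21.75
ee_pos: [649.1, 120.7, 195.2]
tool_rot: [[0.947, 0.321, -0.003], [0.321, -0.947, -0.0], [-0.003, -0.001, -1.0]]
ft_force: [0.3, -0.1, -0.5]
grip_width: 70.0
grasp_force: 0.0
```

Call:
jog_arm --commands "0 0 0 -0.1822;0 0 0 -0.1822;0 0 0 -0.1822;0 0 0 -0.1822;0 0 0 -0.1822;0 0 0 -0.1822;0 0 0 -0.1822;0 0 0 -0.1822"

```text
time_s: 22.75
ee_pos: [649.1, 120.7, 195.2]
tool_rot: [[-0.212, 0.977, -0.003], [0.977, 0.212, -0.0], [0.0, -0.003, -1.0]]
ft_force: [-0.1, -0.6, 0.5]
grip_width: 70.1
grasp_force: 0.0
```

Call:
jog_arm --commands "0 0 0 -0.1822;0 0 0 -0.1822;0 0 0 -0.1822;0 0 0 -0.1822;0 0 0 -0.1822;0 0 0 -0.1822;0 0 0 -0.1822;0 0 0 -0.1822"

```text
time_s: 23.75
ee_pos: [649.1, 120.7, 195.2]
tool_rot: [[-0.995, -0.1, -0.003], [-0.1, 0.995, -0.0], [0.003, -0.0, -1.0]]
ft_force: [0.5, 0.1, -0.6]
grip_width: 70.1
grasp_force: 0.0
```

Call:
jog_arm --commands "0 0 0 -0.1822;0 0 0 -0.1822;0 0 0 -0.1822;0 0 0 -0.1822;0 0 0 -0.1822;0 0 0 -0.1822;0 0 0 -0.1822;0 0 0 0"

```text
time_s: 24.75
ee_pos: [649.2, 120.7, 195.6]
tool_rot: [[-0.201, -0.98, -0.003], [-0.98, 0.201, -0.0], [0.001, 0.002, -1.0]]
ft_force: [-0.1, 0.6, 0.4]
grip_width: 70.0
grasp_force: 0.0
```

```bash
python3 - <<'E'
from h import *
s=r.sense();print(s["ee_pos"],s["tool_rot"].round(3),s["joint_positions"].round(3));w=r.grab_frame("wrist")
m=colmask(hsv(w),"ochre").astype(np.uint8);v,u=np.nonzero(m)
p=np.array([wpx(w,s,a,b,34) for a,b in zip(u,v)])
for i in range(3):
    q=p[np.hypot(p[:,0]-650,p[:,1]-121)<48];c,R=circ(q[:,:2]);print(len(q),c,R,(q.min(0)+q.max(0))/2);break
d=np.array([649.9,121.1])-s["ee_pos"][:2];print(d,s["tool_rot"][:2,:2].T@d)
E
```

```text
[649.21384639 120.7476559  195.59654748] [[-0.201 -0.98  -0.003]
 [-0.98   0.201 -0.   ]
 [ 0.001  0.002 -1.   ]] [ 0.149  0.34   1.826  0.     0.978 -2.791]
2481 [650.16245956 121.57407631] 35.16779632864004 [650.30828994 121.18864237  34.        ]
[0.68615361 0.3523441 ] [-0.48286726 -0.6014888 ]
```

Call:
jog_arm --commands "-0.0006 -0.0006 0.05 0;0 0 0.05 0;0 0 0.035 0;0 0 0.0145 0;0 0 0 0;0 0 0 0"

```text
time_s: 25.55
ee_pos: [651.6, 121.5, 49.4]
tool_rot: [[-0.2, -0.98, 0.002], [-0.98, 0.2, 0.0], [-0.001, -0.002, -1.0]]
ft_force: [-0.2, -0.1, -0.2]
grip_width: 70.1
grasp_force: 0.0
```

Call:
jog_arm --commands "0 0 0 0;0 0 0 0;0 0 0 0;0 0 0 0;0 0 0 0" --claw 0.015

```text
time_s: 26.18
ee_pos: [650.4, 121.4, 48.1]
tool_rot: [[-0.2, -0.98, -0.001], [-0.98, 0.2, 0.0], [0.0, 0.001, -1.0]]
ft_force: [-3.3, 0.5, 5.0]
grip_width: 34.2
grasp_force: 30.0
```

Call:
jog_arm --commands "0 0 0.0007 0;0 0 0 0"

```text
time_s: 26.42
ee_pos: [650.7, 121.5, 48.0]
tool_rot: [[-0.2, -0.98, -0.0], [-0.98, 0.2, 0.0], [-0.0, 0.0, -1.0]]
ft_force: [-7.5, 0.9, 13.3]
grip_width: 33.9
grasp_force: 30.0
```

Call:
jog_arm --commands "0 0 0.0002 0.16;0 0 0.0002 0.16;0 0 0 0"

```text
time_s: 26.8
ee_pos: [651.0, 121.4, 47.6]
tool_rot: [[-0.5, -0.866, 0.0], [-0.866, 0.5, 0.0], [-0.0, -0.0, -1.0]]
ft_force: [-4.9, -0.1, 11.2]
grip_width: 34.1
grasp_force: 30.0
```

Call:
jog_arm --commands "0 0 0.0006 0;0 0 0.00023 0.18;0 0 0.00023 0.18;0 0 0.00023 0.18;0 0 0.00023 0.18;0 0 0 0"

```text
time_s: 27.55
ee_pos: [651.7, 120.9, 46.7]
tool_rot: [[-0.947, -0.322, 0.002], [-0.322, 0.947, -0.001], [-0.002, -0.001, -1.0]]
ft_force: [-3.5, -6.2, 15.4]
grip_width: 34.0
grasp_force: 30.0
```

Call:
jog_arm --commands "0 -0.0005 0.0003 0;0 0 0.00023 0.18;0 0 0.00023 0.18;0 0 0.00023 0.18;0 0 0.00023 0.18;0 0 0.00023 0.18;0 0 0.00023 0.18;0 0 0.00023 0.18"

```text
time_s: 28.55
ee_pos: [651.3, 120.3, 44.6]
tool_rot: [[-0.593, 0.805, 0.001], [0.805, 0.593, -0.001], [-0.001, 0.0, -1.0]]
ft_force: [-7.3, -6.4, 18.2]
grip_width: 34.1
grasp_force: 30.0
```

Call:
jog_arm --commands "0 -0.0005 0 0;0 0 0.00023 0.18;0 0 0.00023 0.18;0 0 0.00023 0.18;0 0 0.00023 0.18;0 0 0.00023 0.18;0 0 0.00023 0.18;0 0 0.00023 0.18"

```text
time_s: 29.55
ee_pos: [650.8, 120.1, 43.0]
tool_rot: [[0.585, 0.811, 0.0], [0.811, -0.585, -0.001], [-0.0, 0.001, -1.0]]
ft_force: [-7.8, -6.4, 18.4]
grip_width: 34.5
grasp_force: 30.0
```

Call:
jog_arm --commands "0 0 0.00023 0.18;0 0 0.00023 0.18;0 0 0.00023 0.18;0 0 0.00023 0.18;0 0 0.0002 0.18;0 0 0.0002 0.18;0 0 0 0"

```text
time_s: 30.42
ee_pos: [650.1, 119.9, 41.5]
tool_rot: [[0.991, -0.13, -0.001], [-0.13, -0.991, -0.001], [-0.001, 0.001, -1.0]]
ft_force: [-10.8, -6.7, 20.9]
grip_width: 34.1
grasp_force: 30.0
```

Call:
jog_arm --commands "0 0 0.0002 0.18;0 0 0.0001 0.18;0 0 0 0.15;0 0 0 0"

```text
time_s: 30.92
ee_pos: [650.0, 120.5, 41.0]
tool_rot: [[0.802, -0.598, -0.001], [-0.598, -0.802, -0.0], [-0.001, 0.001, -1.0]]
ft_force: [-10.6, -0.4, 17.4]
grip_width: 34.2
grasp_force: 30.0
```

Call:
jog_arm --commands "0 0 0 0;0 0 0 0;0 0 0 0;0 0 -0.03 0;0 0 -0.05 0;0 0 -0.05 0;0 0 -0.03 0;0 0 0 0" --claw 0.07

```text
time_s: 31.92
ee_pos: [651.8, 120.8, 202.9]
tool_rot: [[0.803, -0.596, 0.004], [-0.596, -0.803, 0.001], [0.003, -0.003, -1.0]]
ft_force: [0.1, -0.9, -0.4]
grip_width: 69.8
grasp_force: 0.0
```

```bash
python3 - <<'E'
from h import *
for n in("top","side"):
    f,P,ok=look(n);cv2.imwrite(f"pics/{n}3.png",f["color"])
s=r.sense();print(s["ee_pos"],s["tool_rot"].round(3),s["joint_positions"].round(3))
w=r.grab_frame("wrist");cv2.imwrite("pics/w4.png",w["color"])
E
```

```text
top blue ring (array([441.90953573, 100.55745801]), np.float64(34.31024560867562)) head [442.9  91.8  87.8] top 91.9
top tin blue (array([ 516.29050467, -277.62994671]), np.float64(42.06898388620473)) 28
side blue ring (array([441.87290369, 102.15952629]), np.float64(34.917900994197204)) head [442.2 101.5  85.3] top 92.7
side ochre ring (array([650.15157824, 121.08835817]), np.float64(35.106076079786426)) head [650.2 121.4  85.7] top 92.7
side tin blue (array([ 513.73044973, -274.83917086]), np.float64(41.266743292326936)) 146
side tin ochre (array([ 632.75318737, -104.78643822]), np.float64(41.40303595707996)) 166
[650.15913566 120.50069001 199.7372589 ] [[ 0.803 -0.596 -0.   ]
 [-0.596 -0.803 -0.   ]
 [-0.     0.    -1.   ]] [ 0.148  0.336  1.823 -0.     0.983  2.357]
```

View pics/w4.png

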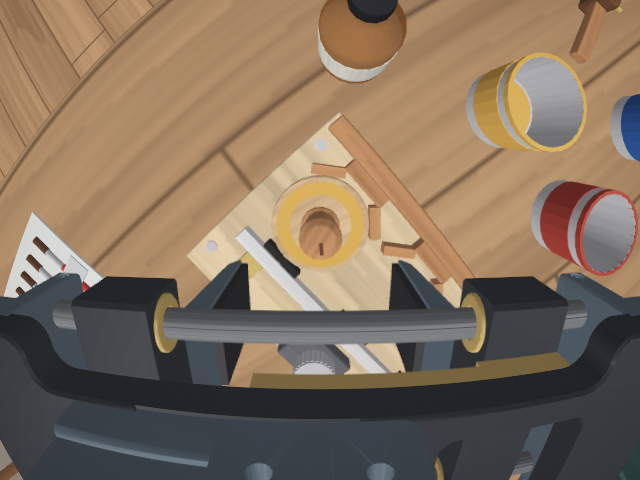

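Call:
jog_arm --commands "-0.0488 -0.0022 0 0;-0.0488 -0.0022 0 0;-0.0488 -0.0022 0 0;0 0 0 0;0 0 0 0"

```text
time_s: 32.7
ee_pos: [536.7, 213.0, 199.5]
tool_rot: [[0.803, -0.596, -0.001], [-0.596, -0.803, -0.0], [-0.0, 0.001, -1.0]]
ft_force: [1.2, -1.4, -0.5]
grip_width: 70.1
grasp_force: 0.0
```

Call:
jog_arm --commands "0 0 0.05 0;0 0 0.05 0;0 0 0.04 0;0 0 0.017 0;0 0 0 0"

```text
time_s: 33.33
ee_pos: [536.9, 212.6, 42.6]
tool_rot: [[0.803, -0.597, -0.002], [-0.597, -0.803, -0.001], [-0.001, 0.001, -1.0]]
ft_force: [0.4, 1.0, 0.6]
grip_width: 70.0
grasp_force: 0.0
```

Call:
jog_arm --commands "0 0 0 0;0 0 0 0;0 0 0 0;0 0 0 0;0 0 0 0" --claw 0.02

```text
time_s: 33.95
ee_pos: [536.4, 212.3, 43.9]
tool_rot: [[0.804, -0.595, -0.001], [-0.595, -0.804, -0.001], [-0.0, 0.002, -1.0]]
ft_force: [-4.3, -10.0, 13.1]
grip_width: 39.4
grasp_force: 30.0
```

Call:
jog_arm --commands "0 0 0 -0.178;0 0 0 -0.178;0 0 0 -0.178;0 0 0 -0.178;0 0 0 -0.178;0 0 0 -0.178;0 0 0 -0.178;0 0 0 -0.178"

```text
time_s: 34.95
ee_pos: [536.4, 212.8, 44.0]
tool_rot: [[0.703, 0.711, -0.001], [0.711, -0.703, -0.001], [-0.001, -0.0, -1.0]]
ft_force: [-6.6, -3.5, 12.5]
grip_width: 39.5
grasp_force: 30.0
```

Call:
jog_arm --commands "0 0 0 -0.178;0 0 0 0;0 0 0 0;0 0 0 0;0 0 0 0"

```text
time_s: 35.58
ee_pos: [536.4, 212.8, 43.9]
tool_rot: [[0.57, 0.822, -0.001], [0.822, -0.57, -0.001], [-0.001, -0.0, -1.0]]
ft_force: [-6.6, -5.1, 11.9]
grip_width: 39.3
grasp_force: 30.0
```

Call:
jog_arm --commands "0 0 0 0;0 0 0 0;0 0 0 0;0 0 -0.04 0;0 0 -0.05 0;0 0 -0.05 0;0 0 -0.02 0;0 0 0 0" --claw 0.07

```text
time_s: 36.58
ee_pos: [537.3, 213.3, 204.1]
tool_rot: [[0.571, 0.821, 0.002], [0.821, -0.571, 0.001], [0.002, 0.001, -1.0]]
ft_force: [-0.4, 1.0, -0.8]
grip_width: 70.4
grasp_force: 0.0
```

```bash
python3 - <<'E'
from h import *
for n in("top","side"):
    f,P,ok=look(n);cv2.imwrite(f"pics/{n}4.png",f["color"])
s=r.sense();print(s["ee_pos"],s["tool_rot"].round(3),s["joint_positions"].round(3))
w=r.grab_frame("wrist");cv2.imwrite("pics/w5.png",w["color"])
E
```

```text
top blue ring (array([441.67561302, 101.17120889]), np.float64(34.38180667168695)) head [442.8 101.3  87.9] top 92.2
top ochre ring (array([649.49424598, 120.97811845]), np.float64(34.54149207009814)) head [649.3 121.4  87.7] top 92.3
top tin blue (array([ 515.21541996, -276.69220498]), np.float64(41.12414736720335)) 38
side blue ring (array([441.99360361, 102.12303618]), np.float64(35.02493890921779)) head [442.4 102.4  85.5] top 93.0
side ochre ring (array([651.58403365, 123.99477886]), np.float64(33.046940694150365)) head [652.7 126.1  84.8] top 92.5
[536.10460325 212.86952858 201.81163866] [[ 0.571  0.821 -0.002]
 [ 0.821 -0.571 -0.001]
 [-0.001 -0.001 -1.   ]] [ 0.338  0.204  1.992 -0.     0.947  0.945]
```

View pics/w5.png

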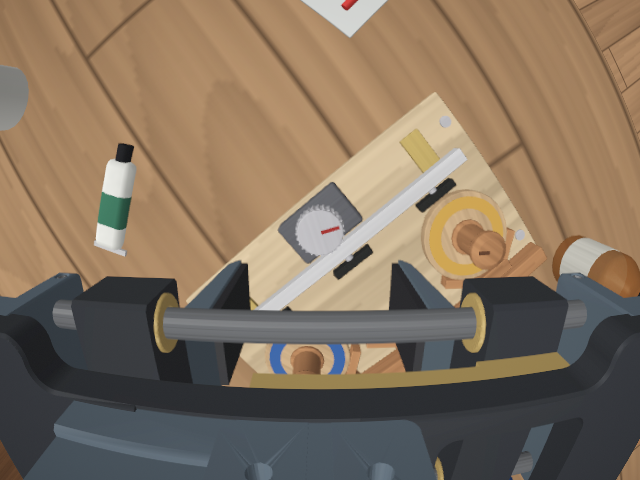

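Call:
jog_arm --commands "0 0 0 -0.152;0 0 0 -0.152;0 0 0 -0.152;0 0 0 -0.152;-0.0459 0.0569 0 0;-0.0458 0.0569 0 0;0 0 0 0;0 0 0 0"

```text
time_s: 37.72
ee_pos: [633.2, 134.6, 201.5]
tool_rot: [[-0.0, 1.0, -0.003], [1.0, 0.0, -0.0], [-0.0, -0.003, -1.0]]
ft_force: [-0.2, 0.2, -0.0]
grip_width: 70.3
grasp_force: 0.0
```

```bash
cat >> h.py <<'E'
def ring(c,xy,rad,z):
    s=r.sense();w=r.grab_frame("wrist");v,u=np.nonzero(colmask(hsv(w),c))
    p=np.array([wpx(w,s,a,b,z) for a,b in zip(u,v)]);q=p[np.hypot(*(p[:,:2]-xy).T)<rad]
    print("ring",c,circ(q[:,:2]),((q.min(0)+q.max(0))/2).round(1),len(q),"tcp",s["ee_pos"].round(1),"q",s["joint_positions"].round(2));return w
E
python3 - <<'E'
from h import *
ring("ochre",(650,121),48,34)
E
```

```text
ring ochre (array([649.93575324, 120.61671735]), np.float64(35.19870791757137)) [649.9 121.4  34. ] 2412 tcp [633.2 134.6 201.5] q [0.17 0.31 1.85 0.   0.98 0.17]
```

Call:
jog_arm --commands "-0.0135 0.0168 0 0;0 0 0.05 0;0 0 0.05 0;0 0 0.04 0;0 0 0.018 0;0 0 0 0;0 0 0 0"

```text
time_s: 38.65
ee_pos: [652.2, 121.5, 46.9]
tool_rot: [[-0.001, 1.0, 0.002], [1.0, 0.001, 0.0], [0.0, 0.002, -1.0]]
ft_force: [1.1, -0.1, -0.1]
grip_width: 69.7
grasp_force: 0.0
```

Call:
jog_arm --commands "0 0 0 0;0 0 0 0;0 0 0 0;0 0 0 0;0 0 0 0" --claw 0.015

```text
time_s: 39.28
ee_pos: [650.8, 121.3, 45.3]
tool_rot: [[-0.001, 1.0, -0.0], [1.0, 0.001, 0.0], [0.0, -0.0, -1.0]]
ft_force: [-1.8, 0.5, 3.2]
grip_width: 33.9
grasp_force: 30.0
```

Call:
jog_arm --commands "0 0 -0.01 0;0 0 -0.02 0;0 0 -0.04 0;0 0 -0.04 0;0 0 -0.04 0;0 0 0 0"

```text
time_s: 40.02
ee_pos: [653.0, 121.6, 200.1]
tool_rot: [[-0.001, 1.0, 0.006], [1.0, 0.001, 0.001], [0.001, 0.006, -1.0]]
ft_force: [0.3, -0.4, -2.7]
grip_width: 33.8
grasp_force: 30.0
```

```bash
python3 - <<'E'
from h import *
look("side");s=r.sense();print(s["ee_pos"],s["ft_force"],s["grip_width"])
w=r.grab_frame("wrist");cv2.imwrite("pics/w6.png",w["color"])
E
```

```text
side blue ring (array([441.91044084, 102.34404927]), np.float64(34.95937866112522)) head [441.6 101.8  84.5] top 91.8
side tin blue (array([ 514.06026029, -274.75009482]), np.float64(41.28770541388801)) 152
side tin ochre (array([ 632.68639416, -104.66184439]), np.float64(41.650190840073016)) 176
[651.82369663 121.39264052 197.74167717] [ 0.00392726 -0.13595544 -1.6070019 ] 33.656167542307166
```

View pics/w6.png

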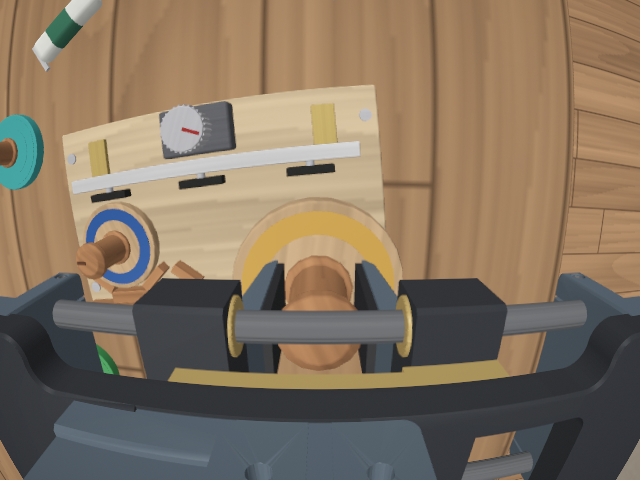

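Call:
jog_arm --commands "-0.0452 -0.0036 0 0;-0.0452 -0.0036 0 0;-0.0452 -0.0036 0 0;-0.0452 -0.0036 0 0;-0.0452 -0.0036 0 0;0 0 0 0;0 0 0 0"

```text
time_s: 41.0
ee_pos: [632.6, -104.5, 194.3]
tool_rot: [[-0.0, 1.0, -0.002], [1.0, 0.0, 0.0], [0.0, -0.002, -1.0]]
ft_force: [1.0, -0.1, -2.6]
grip_width: 34.0
grasp_force: 30.0
```

```bash
python3 - <<'E'
from h import *
f,P,ok=look("side");cv2.imwrite("pics/s5.png",f["color"]);look("top");s=r.sense();print(s["ee_pos"],s["ft_force"],s["grip_width"],s["tool_rot"].round(3))
w=r.grab_frame("wrist");cv2.imwrite("pics/w7.png",w["color"])
E
```

```text
side blue ring (array([441.75835655, 102.8016381 ]), np.float64(35.04447319843625)) head [442.4 102.6  85.8] top 92.3
side tin blue (array([ 513.712139  , -274.63498507]), np.float64(41.05978745374343)) 155
side tin ochre (array([ 632.44132835, -104.4000695 ]), np.float64(41.208567948130124)) 146
top tin blue (array([ 515.46143694, -276.16580512]), np.float64(41.31371144893445)) 51
[ 632.89523663 -103.82895712  194.68967999] [-0.28249918  0.54141946 -2.34905902] 34.04172793921296 [[-0.002  1.    -0.001]
 [ 1.     0.002  0.   ]
 [ 0.    -0.001 -1.   ]]
```

View pics/w7.png

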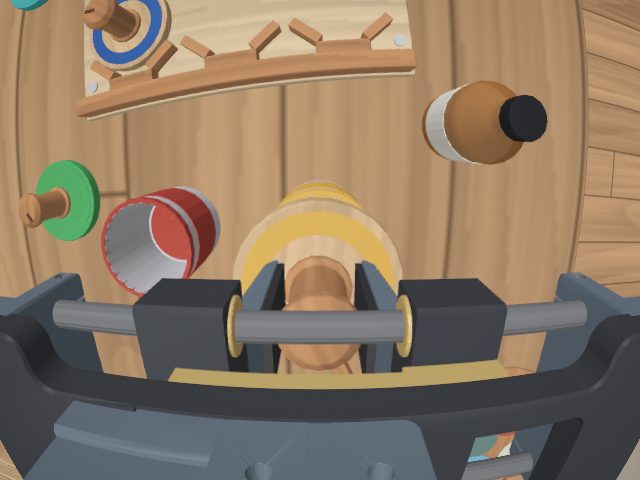

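Call:
jog_arm --commands "-0.0005 0.0005 0.035 0;0 0 0.02 0;0 0 0.006 0;0 0 0.004 0;0 0 0.004 0;0 0 0 0;0 0 0 0"

```text
time_s: 42.02
ee_pos: [633.9, -105.3, 126.7]
tool_rot: [[-0.001, 1.0, 0.001], [1.0, 0.001, -0.0], [-0.0, 0.001, -1.0]]
ft_force: [-0.6, 0.8, -3.2]
grip_width: 34.2
grasp_force: 30.0
```

Call:
jog_arm --commands "0 0 0.002 0;0 0 0.002 0;0 0 0 0;0 0 0 0"

```text
time_s: 42.52
ee_pos: [633.6, -105.2, 122.2]
tool_rot: [[-0.001, 1.0, -0.0], [1.0, 0.001, 0.0], [0.0, -0.0, -1.0]]
ft_force: [-0.3, 0.2, -1.9]
grip_width: 33.9
grasp_force: 30.0
```

Plug is inside the mouth (below 128 without contact). Lower until it touches, then release.

Call:
jog_arm --commands "0 0 0.001 0;0 0 0.0007 0;0 0 0 0;0 0 0 0"

```text
time_s: 43.02
ee_pos: [633.6, -105.2, 120.6]
tool_rot: [[-0.001, 1.0, -0.0], [1.0, 0.001, 0.0], [0.0, -0.0, -1.0]]
ft_force: [-0.0, 0.4, -0.6]
grip_width: 34.0
grasp_force: 30.0
```

Call:
jog_arm --commands "0 0 0 0;0 0 0 0;0 0 0 0;0 0 0 0" --claw 0.07

```text
time_s: 43.52
ee_pos: [633.7, -105.2, 120.6]
tool_rot: [[-0.001, 1.0, 0.0], [1.0, 0.001, -0.0], [-0.0, 0.0, -1.0]]
ft_force: [-0.2, -0.1, 0.5]
grip_width: 69.0
grasp_force: 0.0
```

Call:
jog_arm --commands "0 0 -0.03 0;0 0 -0.05 0;0 0 -0.03 0;0 0 0 0"

```text
time_s: 44.02
ee_pos: [634.9, -105.4, 233.2]
tool_rot: [[-0.001, 1.0, 0.004], [1.0, 0.001, -0.001], [-0.001, 0.004, -1.0]]
ft_force: [0.3, 0.2, -0.7]
grip_width: 69.8
grasp_force: 0.0
```

```bash
python3 - <<'E'
from h import *
print(r.sense()["ft_force"])
w=ring("ochre",(633,-105),48,109)
look("side")
E
```

```text
[ 0.27517319  0.23175773 -0.70966454]
ring ochre (array([ 632.73400484, -105.11397168]), np.float64(35.29273345023626)) [ 632.9 -100.7  109. ] 3095 tcp [ 634.9 -105.4  233.2] q [-0.2   0.27  1.84  0.    1.02 -0.2 ]
side blue ring (array([441.98657128, 102.15512157]), np.float64(34.97978615897075)) head [441.9 102.4  85. ] top 93.0
side tin blue (array([ 513.78954226, -274.68103123]), np.float64(40.92557288182273)) 150
side tin ochre (array([ 630.90412922, -100.61087676]), np.float64(37.87342287058757)) 45
```

Call:
jog_arm --commands "0.0346 -0.032 0 0;0.0346 -0.032 0 0;0.0346 -0.032 0 0;0.0346 -0.032 0 0;0.0346 -0.032 0 0;0.0346 -0.032 0 0;0 0 0 0;0 0 0 0"

```text
time_s: 45.12
ee_pos: [441.5, 102.1, 230.0]
tool_rot: [[-0.001, 1.0, -0.001], [1.0, 0.001, -0.0], [-0.0, -0.001, -1.0]]
ft_force: [-0.0, 0.2, 0.8]
grip_width: 70.2
grasp_force: 0.0
```

```bash
python3 - <<'E'
from h import *
ring("blue",(442,102),48,34)
E
```

```text
ring blue (array([442.05498144, 101.3437566 ]), np.float64(34.999128201589954)) [442.3 101.3  34. ] 2154 tcp [441.5 102.1 230. ] q [ 0.18 -0.05  2.21 -0.    0.98  0.17]
```

Call:
jog_arm --commands "-0.0003 0.0004 0.05 0;0 0 0.05 0;0 0 0.05 0;0 0 0.028 0;0 0 0.0075 0;0 0 0 0;0 0 0 0"

```text
time_s: 46.05
ee_pos: [442.9, 101.9, 46.1]
tool_rot: [[-0.0, 1.0, 0.002], [1.0, 0.0, 0.0], [0.0, 0.002, -1.0]]
ft_force: [0.5, -0.5, 0.9]
grip_width: 69.8
grasp_force: 0.0
```

Call:
jog_arm --commands "0 0 0 0;0 0 0 0;0 0 0 0;0 0 0 0;0 0 0 0" --claw 0.015

```text
time_s: 46.68
ee_pos: [441.9, 102.0, 45.1]
tool_rot: [[-0.001, 1.0, 0.0], [1.0, 0.001, 0.0], [0.0, 0.0, -1.0]]
ft_force: [-0.8, -0.1, 2.9]
grip_width: 34.2
grasp_force: 30.0
```

Call:
jog_arm --commands "0 0 -0.01 0;0 0 -0.02 0;0 0 -0.04 0;0 0 -0.04 0;0 0 -0.05 0;0 0 0 0;0 0 0 0"

```text
time_s: 47.55
ee_pos: [441.4, 101.8, 204.6]
tool_rot: [[-0.001, 1.0, -0.0], [1.0, 0.001, -0.0], [-0.0, -0.0, -1.0]]
ft_force: [0.4, -1.0, -2.6]
grip_width: 33.9
grasp_force: 30.0
```

```bash
python3 - <<'E'
from h import *
look("side");look("top");s=r.sense();print(s["ee_pos"],s["ft_force"],s["grip_width"])
E
```

```text
top tin blue (array([ 515.275884  , -276.91117602]), np.float64(41.31120971853439)) 38
[440.95102405 101.75319411 203.7519135 ] [-0.19275983  0.59599483 -2.51195496] 34.2046352623569
```

Call:
jog_arm --commands "-0.0471 0.0091 0 0;-0.0471 0.0091 0 0;-0.0471 0.0091 0 0;-0.0471 0.0091 0 0;-0.0471 0.0091 0 0;-0.0471 0.0091 0 0;-0.0471 0.0091 0 0;-0.0471 0.0092 0 0"

```text
time_s: 48.65
ee_pos: [514.5, -276.1, 203.3]
tool_rot: [[-0.001, 1.0, -0.002], [1.0, 0.001, 0.001], [0.001, -0.002, -1.0]]
ft_force: [-0.2, -0.1, -0.8]
grip_width: 34.0
grasp_force: 30.0
```

Call:
jog_arm --commands "0 0 0 0;0 0 0 0"

```text
time_s: 48.9
ee_pos: [514.3, -274.2, 203.6]
tool_rot: [[-0.0, 1.0, -0.002], [1.0, 0.0, 0.001], [0.001, -0.002, -1.0]]
ft_force: [0.3, 0.5, -2.3]
grip_width: 34.0
grasp_force: 30.0
```

```bash
python3 - <<'E'
from h import *
f,P,ok=look("side");cv2.imwrite("pics/s8.png",f["color"]);look("top");s=r.sense();print(s["ee_pos"],s["ft_force"],s["grip_width"])
ring("blue",(514,-275),48,95)
E
```

```text
side tin blue (array([ 513.77672415, -274.49282835]), np.float64(41.01365136920317)) 142
side tin ochre (array([ 632.59566902, -102.65416188]), np.float64(39.82232622867296)) 48
[ 514.59573441 -273.7673573   204.27879382] [ 1.13051636  0.11035021 -1.44779363] 33.537924463252516
ring blue (array([ 514.10459538, -271.38252604]), np.float64(32.05347628059722)) [ 514.  -260.6   95. ] 3941 tcp [ 514.6 -273.8  204.3] q [-0.53  0.21  1.98  0.    0.95 -0.53]
```

View pics/s8.png

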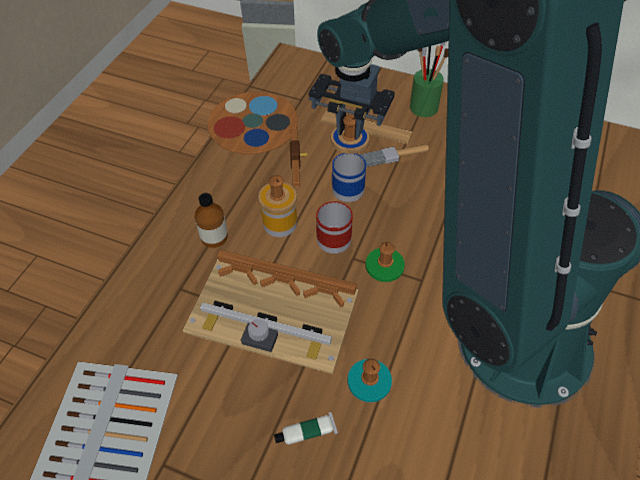

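Call:
jog_arm --commands "-0.0008 -0.0004 0.04 0;0 0 0.025 0;0 0 0.007 0;0 0 0.004 0;0 0 0.002 0;0 0 0 0;0 0 0 0"

```text
time_s: 49.92
ee_pos: [514.9, -275.7, 127.5]
tool_rot: [[-0.001, 1.0, 0.001], [1.0, 0.001, -0.0], [-0.0, 0.001, -1.0]]
ft_force: [-0.9, -0.1, -2.4]
grip_width: 33.9
grasp_force: 30.0
```

Call:
jog_arm --commands "0 0 0.002 0;0 0 0.0015 0;0 0 0 0;0 0 0 0"

```text
time_s: 50.42
ee_pos: [514.6, -275.6, 123.5]
tool_rot: [[-0.001, 1.0, -0.0], [1.0, 0.001, 0.0], [0.0, -0.0, -1.0]]
ft_force: [-0.2, 0.7, -1.3]
grip_width: 33.5
grasp_force: 30.0
```

Call:
jog_arm --commands "0 0 0.002 0;0 0 0.001 0;0 0 0 0;0 0 0 0"

```text
time_s: 50.92
ee_pos: [514.7, -275.6, 120.5]
tool_rot: [[-0.001, 1.0, -0.0], [1.0, 0.001, -0.0], [-0.0, -0.0, -1.0]]
ft_force: [0.4, -1.0, -1.9]
grip_width: 34.3
grasp_force: 30.0
```

Call:
jog_arm --commands "0 0 0 0;0 0 0 0;0 0 0 0;0 0 0 0" --claw 0.07

```text
time_s: 51.42
ee_pos: [514.7, -275.6, 120.6]
tool_rot: [[-0.001, 1.0, 0.0], [1.0, 0.001, -0.0], [-0.0, 0.0, -1.0]]
ft_force: [-0.1, 1.1, -0.2]
grip_width: 69.4
grasp_force: 0.0
```

Call:
jog_arm --commands "0 0 -0.03 0;0 0 -0.05 0;0 0 -0.03 0;0 0 0 0;0.06 -0.03 0 0;0.06 -0.03 0 0;0 0 0 0"

```text
time_s: 52.3
ee_pos: [456.4, -161.1, 229.2]
tool_rot: [[-0.003, 1.0, -0.002], [1.0, 0.003, 0.001], [0.001, -0.002, -1.0]]
ft_force: [0.2, -0.8, -0.8]
grip_width: 70.1
grasp_force: 0.0
```

```bash
python3 - <<'E'
from h import *
for n in ("side","top"):
    f=r.grab_frame(n);P,ok=cloud(f);h=hsv(f);z=P[...,2]
    for c,xy in dict(blue=(514,-275),ochre=(633,-105)).items():
        d=np.hypot(P[...,0]-xy[0],P[...,1]-xy[1]);m=ok&(d<60)&colmask(h,c)
        q=P[m&(z>100)&(z<120)];k=P[ok&(d<40)&(z>145)&(z<180)]
        if len(q)>20:
            a=np.linalg.lstsq(np.c_[q[:,:2]-xy,np.ones(len(q))],q[:,2],rcond=None)[0];print(n,c,"lid",circ(q[:,:2]),"plane",a.round(3),len(q),"knob top",np.percentile(k[:,2],90) if len(k) else None)
        b=P[m&(z<80)&(z>20)]
        if len(b)>20:print("   tin band",circ(b[:,:2]),len(b))
    cv2.imwrite(f"pics/{n}9.png",f["color"])
E
```

```text
side blue lid (array([ 514.38474978, -275.41152681]), np.float64(35.06791540593324)) plane [-1.10000e-02  1.40000e-02  1.09272e+02] 166 knob top 167.61917119708102
   tin band (array([ 513.8074773 , -273.62995653]), np.float64(40.52600170888009)) 426
side ochre lid (array([ 632.76935352, -105.06110194]), np.float64(35.08620354713777)) plane [-1.10000e-02  8.00000e-03  1.09572e+02] 333 knob top 168.05509652602484
   tin band (array([ 632.59730198, -104.17391262]), np.float64(41.1928889866644)) 441
top ochre lid (array([ 632.90277816, -105.33308914]), np.float64(34.513070340137396)) plane [-3.00000e-03 -8.00000e-03  1.09332e+02] 260 knob top 166.83439138667651
   tin band (array([ 632.43550984, -104.98267861]), np.float64(41.86606044786286)) 54
```

View pics/side9.png

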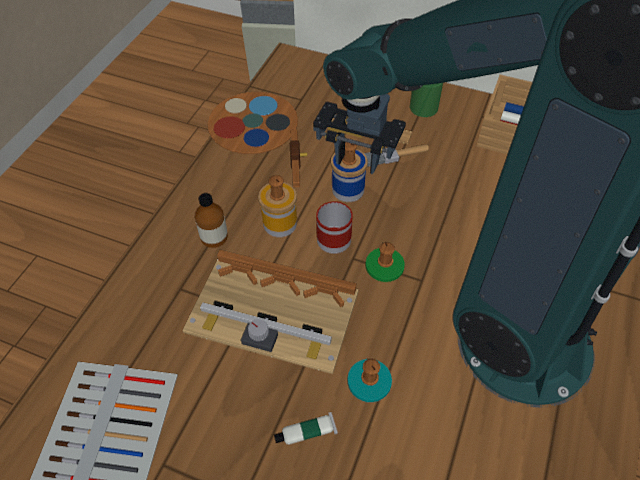

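Both lids are seated with their tops at about 109 mm, level and centred. The knobs are home and the clamp is slack, so I'm handing in.

```bash
python3 -c "
from station import r
print(r.close_job())"
```

```text
the job is handed in; nothing more can be done
None
```

The job is handed in (the hand-in call returned no verdict): both lids present, blue and ochre, had their knobs screwed home while clamped, the thumbscrew was slackened, and each lid now sits level on the tin of its colour; the red lid was not in the fixture.

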